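Balance the plane-chest lid for fitting its stay

ROBOT

A 7-joint arm with a two-finger parallel gripper is mounted at the origin on the work surface. World frame = base frame: x ahead of the robot, y to its left, z up, the work surface at z = 0. Lengths are in m, angles in rad, forces in N, time in s.
With the tool pointing down it reaches from about 0.425 to 0.95 m from the base axis. Payload 4.7 kg.
Tool frame: the origin (TCP) lies on the centre line of the jaws, within the pads' length; the fingertips stand robot.nose_length ahead of it and the grasp point (between the pads) lies 8 mm behind it (robot.nose_length is the distance from the TCP to the fingertips, in m); z points along the fingers, y is the line along which they close (so a half turn about z gives the same grasp; the last joint's range is limited). The gripper opens to 85 mm and grips with 20 to 120 N. Pads are 22 mm wide; open, the fingers measure 114 mm over their backs; the gripper's body (76 mm by 85 mm) begins 54 mm behind the grasp point. The pads swing forward as they close: fully open they stand 13 mm farther back than shut.
Start: joints at [1.149, 0.469, -0.049, 1.532, 0.024, 1.141, -0.082], TCP at [0.258, -0.624, 0.216] pointing down, gripper open.
Joint ranges: [-2.59, 2.59], [-0.33, 1.99], [-1.39, 1.29], [0.1, 2.45], [-1.04, 4.18], [0.21, 1.99], [-2.66, 2.66]. Speed limits (rad/s): [2.57, 2.57, 3.14, 3.14, 3.14, 3.14, 3.14].

INTERFACE

Orientations are given as [roll, pitch, yaw] about the fixed x, y, z axes, in that order (R = Rz(yaw) Ry(pitch) Rx(roll)).
In Python, from plant import robot gives the robot as it stands. Calls block until the motion is done:
- robot.goto(position, orientation): joint-space move of the TCP to a pose.
- robot.move_straight(position, vel=0.15, attitude=None, contact_N=None): straight line of the TCP; attitude=None keeps the orientation; vel is the mean speed in m/s. With contact_N (N) it stops when the force on the tool has changed by that much, and returns True; else False.
- robot.move_joints(angles): joint-space move.
- robot.grip(opening, strength=None): opening from 0.0 (shut) to 1.0 (fully open); strength is the grip in N (None keeps the last); returns when the fingers have stopped.
- robot.sleep(seconds).
- robot.inverse_kinematics(position, orientation): joint angles nearest the present ones, or None.
- robot.sense(): the state.
- robot.grab_frame(name): name is "scene" or "side" or "wrist"; returns a dict with "image" (384x512x3 uint8, red, green, blue), "range_z" (384x512 float32, m along the optical axis (not along the pixel's ray), 0 where there is no reading), "fx", "fy", "cx", "cy" (pixels), "R" (3x3) and "t" (3): a world point X has camera coordinates R X + t. Camera axes: x right, y down, z forward; pixel columns grow to the right and rows downward; lengths in m; the calibration is good to about 2 mm. The wrist camera is an equidistant fisheye: a pixel r from the principal point sees the ray r / f radians off the axis. A picture is of the moment at which its call begins.
A pose or a line that the arm cannot do raises robot.IKError and nothing moves.
- robot.close_job(): hands the job in; it is judged then, once.
The state is a dict: "t": time; "joint_pos": joint angles; "joint_velocities": joint speeds; "effort": joint torques, N m; "tcp_pos": TCP position; "tcp_rot": TCP orientation; "wrist_force": force on the tool from outside, world axes, zero at the start; "torque": the same for the moment, N m; "opening": opening from 0.0 (shut) to 1.0 (fully open); "gripper_force": force on a finger pad.
Only numpy, scipy, OpenCV 4.12 (cv2) and the standard library are available. Lean on these libraries where they do the work, as an engineer would, in place of code of your own. Each camera call takes 0.05 s, during which the arm holds its last target. There are 200 camera calls.

TASK

The stay has been taken off the lid of the plywood plane chest, so nothing keeps the lid from dropping shut or flopping over backwards. First clear the ear defenders off the shut lid: hang them by the headband over the steel rail of the hanger and let go of them; then raise the lid gently to the point where it balances on its hinges. Finish while still gripping the lid there, in balance and steady, ready for the new stay to be screwed on: do not let it drop or go over backwards, and leave the stay, screwdriver and try square where they lie.

Things in the scene. Friction and masses are not known exactly. Their poses are not given: they have to be found in the camera images.
- chest: Birch-plywood plane chest, fixed to the bench: box 200 (x) x 300 (y) x 95 mm high, plus the lid on top, 50 mm high, so the shut lid's top face is 145 mm above the bench. Origin at the centre of the box's underside; x points from the lid's front (handle side) to the hinges, z up.
- lid (a joint): Lid hinge angle in rad: 0 = shut, grows as the front edge goes up and away from the chest's front, up to 2.6. The axis is level, along the chest's y, through point lid_hinge. The lid is a hollow tray 200 x 300 x 50 mm of 0.65 to 0.9 kg on a free, nearly frictionless hinge. Its centre of gravity is 101 mm in front of the axis and 35 mm above it when shut, so it balances at 1.235 rad (71 degrees, 19 short of upright): below that it falls shut, above it falls over backwards.
- lid_hinge (a point): Point on the hinge axis, middle of the far upper rim of the box: 100 mm along the chest's x from its centre, 95 mm above the bench.
- lid_handle (a point): Middle of the bar of the steel bow handle on the lid's top face; it moves with the lid. Round bar 10 mm thick, 110 mm long, along the chest's y, its centre 38 mm off the top face (28 mm behind the front edge). With the lid shut it lies 168 mm in front of and 88 mm above the hinge axis. It may turn between gripping fingers as the lid swings.
- hanger: Hanger, fixed to the bench: foot board 220 x 120 x 18 mm, timber upright 45 x 70 mm, 250 mm tall, and a level steel tube rail. Origin on the bench below the rail; the rail runs along the hanger's x from the upright (face at x = +125 mm) to its free end at x = -30 mm, which points roughly to the robot.
- rail_mid (a point): Point on the centre line of the rail (tube 20 mm thick, its centre line 215 mm above the bench), 80 mm from the free end and 75 mm from the upright; axes as the hanger's. The ear defenders hang with a cup on each side of the rail.
- ear_pad (a point): Centre of the top pad of the ear defenders' headband: pad 32 mm wide (x), 56 mm long (y, along the band), 16 mm thick (z). The ear defenders are 176 mm high and 180 mm wide (y) and weigh 0.19 to 0.31 kg; at the start they stand on their cups on the lid, this point 168 mm above the lid. The cups (66 mm in x, 82 mm high) leave 80 mm between them. The pad's underside rests on the rail when hung, so fingertips that reach below the pad then meet the rail. The two sides are alike.
- stay: The new lid stay, a loose flat steel strip 190 x 20 x 5 mm behind the chest, origin at the middle of its underside; to be left alone.
- driver: Screwdriver lying loose behind the chest; to be left alone.
- square: Try square lying loose behind the hanger, origin under its 100 mm wooden stock; blade 150 mm; to be left alone.

How it is judged:
On the way, in this order (a step that is already met when the one before it is completed fails the run):
1. the ear defenders hang from the rail by the headband, let go and at rest, with the lid still shut (x of ear_pad in the frame of rail_mid between -0.075 and 0.06 m and y of ear_pad in the frame of rail_mid between -0.03 and 0.03 m and z of ear_pad in the frame of rail_mid between 0.008 and 0.032 m and angle between ear_pad's own z axis and vertical below 0.3 rad and contact force between ear and hanger above 0.5 N and contact force between ear and the fingers below 0.1 N and linear speed of ear below 0.06 m/s and value of joint lid below 0.08 rad), for 0.3 s.
2. the lid is raised to its balance point and gripped there, still (value of joint lid between 1.155 and 1.315 rad and velocity of joint lid between -0.12 and 0.12 rad/s and contact force between lid and the fingers above 1 N), for 0.4 s.
At the end, for the whole second after the job is handed in: Lid within 0.08 rad of its balance angle of 1.235 rad, still (under 0.12 rad/s), gripped by the fingers (over 1 N), nothing else bearing on it; ear defenders hang upright from the rail by the headband pad, at rest and not touched by the fingers (all of step 2 and x of ear_pad in the frame of rail_mid between -0.075 and 0.06 m and y of ear_pad in the frame of rail_mid between -0.03 and 0.03 m and z of ear_pad in the frame of rail_mid between 0.008 and 0.032 m and angle between ear_pad's own z axis and vertical below 0.3 rad and contact force between ear and hanger above 0.5 N and contact force between ear and the fingers below 0.1 N and linear speed of ear below 0.06 m/s and contact force between lid and ear below 0.1 N and contact force between lid and stay below 0.1 N and contact force between lid and driver below 0.1 N and contact force between lid and square below 0.1 N); the arm keeps its last pose, push and grip.
It fails at once if the lid goes over backwards (more than 0.4 rad past balance) (value of joint lid above 1.64 rad).
It fails at once if the lid drops or is flung (faster than 3 rad/s) (velocity of joint lid above 3 rad/s or velocity of joint lid below -3 rad/s).
It fails at once if the ear defenders are dropped onto the bench (height (world z) of ear_pad below 0.13 m).
It fails at once if stay, screwdriver or try square pushed more than 25 mm (distance of any of stay, driver, square from where it was at the start of the episode above 0.025 m).
It also fails if it takes over 67 s, if anything falls off the work surface, if the arm or the gripper's body presses on something with over 40 N, if the wrist force passes 120 N, or if a joint passes its speed limit or range.

## Working session

There is one attempt and no reset: what is moved stays moved. The work goes in short steps, each a Python script; the robot and the scene stay as the last script left them, time stands still between calls to the robot, and variables do not carry over. Pictures are saved under pics/ and viewed, at most 10 in all, crops included, and the job is handed in when it is done.

```bash
ls; mkdir -p pics; cat > h.py <<'E'
import numpy as np, cv2
from plant import robot
def cloud(f):
    v,u=np.mgrid[0:384,0:512]; z=f["range_z"]
    c=np.stack([(u-f["cx"])/f["fx"]*z,(v-f["cy"])/f["fy"]*z,z],-1)
    P=(c-f["t"])@f["R"]
    P[z<=0]=np.nan
    return P
E
python3 - <<'E'
from h import *
for n in("scene","side"):
    f=robot.grab_frame(n); np.savez("%s.npz"%n,**f)
    cv2.imwrite(f"pics/{n}0.png",f["image"][:,:,::-1])
a=[cv2.imread(f"pics/{n}0.png") for n in("scene","side")]
cv2.imwrite("pics/both.png",cv2.resize(np.vstack(a),None,fx=.78,fy=.78))
print(robot.nose_length,robot.sense())
for n in("scene","side"):
    f=np.load(n+".npz");print(f["R"],f["t"],f["fx"])
E
```

```text
pics
0.011 {'t': 0.1, 'joint_pos': array([ 1.14909392,  0.46935708, -0.04857732,  1.53355088,  0.02411954,
        1.14101235, -0.08230052]), 'joint_velocities': array([-6.27416261e-04, -2.33935266e-03, -5.50938778e-06, -1.52634248e-03,
        4.28902685e-04,  1.09491612e-03,  2.52937415e-04]), 'effort': array([ 1.68285342e-04, -5.11517572e+01, -4.73515049e-02, -2.38392252e+01,
        1.07424261e-02,  4.36577495e-03, -7.20227238e-07]), 'tcp_pos': array([ 0.25816456, -0.62309092,  0.21457882]), 'tcp_rot': array([-3.13985327e+00,  8.61075600e-05,  3.92822888e-01]), 'wrist_force': array([-0.10863596, -0.29984722, -0.35920137]), 'torque': array([-0.00336751, -0.04448317,  0.01639905]), 'gripper_force': 0.0, 'opening': 1.0004939709080576}
[[ 0.85265937  0.52244362  0.00496602]
 [ 0.36684624 -0.59189314 -0.71769516]
 [-0.37201591  0.61377127 -0.69633971]] [-0.51622052 -0.06256096  1.35658433] 454.4971733155932
[[-0.99501193 -0.09876907  0.01399772]
 [-0.0806468   0.71386025 -0.69562895]
 [ 0.0587142  -0.69328797 -0.71826487]] [0.59731212 0.16487079 1.12833655] 377.2368088850474
```

View pics/both.png

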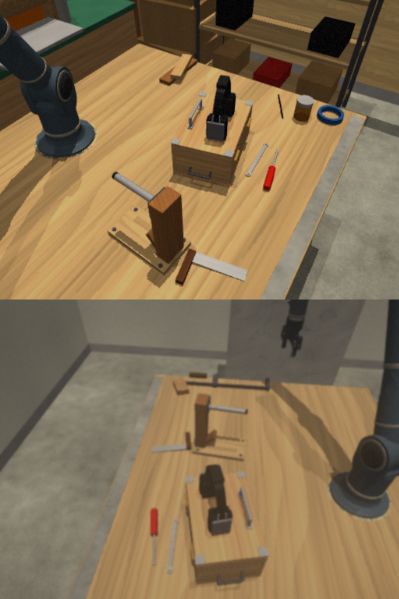

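The pictures show the chest ahead of the robot, its bow handle on the robot's side (scene px ≈ (250,143) full scale). The ear defenders stand on the lid, px ≈ (283,130). The hanger is at the robot's right, with the rail from px ≈ (147,227) to (200,250). Next I'll measure these from the point clouds.

```bash
cat > m.py <<'E'
from h import *
def rect(Q):
    (c,s,a)=cv2.minAreaRect(Q[:,:2].astype(np.float32)); return np.round(c,4),np.round(s,4),round(a,2)
Ps=[]
for n in("scene","side"):
    f=dict(np.load(n+".npz")); P=cloud(f); I=f["image"]; 
    Q=P.reshape(-1,3); C=I.reshape(-1,3).astype(int); ok=~np.isnan(Q[:,0]); Q=Q[ok];C=C[ok]
    Ps.append(Q)
    box=(Q[:,0]>.3)&(Q[:,0]<1)&(Q[:,1]>-.65)&(Q[:,1]<.6)
    Q=Q[box];C=C[box]
    print(n,"bench z",np.median(Q[(abs(Q[:,2])<.02),2]))
    s=abs(Q[:,2]-.145)<.006
    # biggest connected area via grid
    def clusters(sel,mn=30):
        q=Q[sel]; g=np.zeros((350,650),np.uint8)
        ij=np.c_[(q[:,0]-.3)/.002,(q[:,1]+.65)/.002].astype(int).clip(0,[349,649]); g[ij[:,0],ij[:,1]]=1
        g=cv2.dilate(g,np.ones((5,5)));k,L=cv2.connectedComponents(g)
        l=L[ij[:,0],ij[:,1]]
        for i in range(1,k):
            if (l==i).sum()>mn: yield q[l==i],C[sel][l==i]
    for nm,sel in(("lid",s),("handle",(abs(Q[:,2]-.185)<.006)),("high",Q[:,2]>.2),("top>.29",Q[:,2]>.295),("upr",abs(Q[:,2]-.25)<.005)):
        for q,c in clusters(sel,15): print(nm,len(q),*rect(q),"z",q[:,2].min().round(3),q[:,2].max().round(3),"col",c.mean(0).round())
E
python3 m.py
```

```text
scene bench z -0.0012226822450172813
lid 3843 [0.5169 0.2275] [0.2021 0.3057] 13.32 z 0.139 0.151 col [188. 148.  95.]
lid 144 [ 0.6399 -0.2101] [0.0791 0.036 ] 53.37 z 0.139 0.151 col [58. 36. 17.]
handle 118 [0.452  0.2094] [0.0107 0.1165] 13.17 z 0.179 0.189 col [146. 136. 124.]
handle 65 [0.5494 0.2714] [0.051  0.0256] 52.38 z 0.179 0.191 col [12. 11. 10.]
handle 95 [0.5717 0.1405] [0.064  0.0243] 25.1 z 0.179 0.191 col [40. 38. 37.]
handle 149 [ 0.6364 -0.212 ] [0.0796 0.042 ] 45.51 z 0.179 0.191 col [61. 39. 20.]
high 596 [ 0.5156 -0.1892] [0.0201 0.137 ] 84.75 z 0.208 0.227 col [134. 126. 116.]
high 1421 [0.5516 0.2197] [0.0638 0.1863] 12.04 z 0.2 0.322 col [29. 27. 25.]
high 1450 [ 0.6219 -0.1987] [0.0716 0.0533] 84.64 z 0.2 0.252 col [109.  69.  36.]
top>.29 338 [0.5479 0.2107] [0.0314 0.0765] 17.2 z 0.295 0.322 col [34. 30. 27.]
upr 45 [0.5664 0.1481] [0.026  0.0072] 19.37 z 0.245 0.255 col [22. 18. 15.]
upr 769 [ 0.6231 -0.1993] [0.071  0.0502] 83.92 z 0.245 0.252 col [149.  94.  48.]
side bench z 0.001468617213609651
lid 7175 [0.5167 0.2282] [0.2021 0.3048] 13.24 z 0.139 0.151 col [171. 137.  93.]
lid 49 [ 0.625 -0.164] [0.044 0.013] 8.82 z 0.139 0.151 col [87. 64. 42.]
handle 193 [0.4507 0.2141] [0.0105 0.1189] 13.16 z 0.18 0.191 col [145. 128. 111.]
handle 83 [0.5255 0.3069] [0.0196 0.0636] 85.72 z 0.179 0.191 col [73. 62. 51.]
handle 61 [0.5716 0.1835] [0.0175 0.0482] 79.38 z 0.179 0.191 col [58. 46. 33.]
handle 47 [ 0.6228 -0.1634] [0.0487 0.0103] 3.74 z 0.179 0.19 col [87. 65. 43.]
high 823 [ 0.5468 -0.1891] [0.0743 0.1994] 85.53 z 0.2 0.255 col [124. 100.  77.]
high 1874 [0.5451 0.2231] [0.0649 0.1813] 17.59 z 0.2 0.325 col [70. 58. 45.]
top>.29 562 [0.544  0.2228] [0.032 0.103] 17.04 z 0.295 0.325 col [72. 59. 44.]
upr 53 [0.523  0.2967] [0.0249 0.0084] 5.65 z 0.245 0.255 col [60. 49. 37.]
upr 252 [ 0.621  -0.1959] [0.0723 0.0506] 85.08 z 0.245 0.255 col [136.  96.  62.]
```

```bash
cat >> m.py <<'E'
print('---')
for Q in Ps:
    q=Q[(np.hypot(Q[:,0]-.546,Q[:,1]-.222)<.12)&(Q[:,2]>.308)]; print("pad",len(q),*rect(q),q.mean(0).round(4),np.percentile(q[:,2],[50,95]).round(4))
    q=Q[(Q[:,0]>.43)&(Q[:,0]<.59)&(abs(Q[:,1]+.188)<.03)&(Q[:,2]>.221)&(Q[:,2]<.235)]
    print("rail",len(q),np.polyfit(q[:,0],q[:,1],1),q[:,0].min(),q[:,0].max(),q[:,2].max())
D=np.pi/180
def ik(p,y):
    try: return np.round(robot.inverse_kinematics(p,[np.pi,0,y*D]),2)
    except Exception as e: return e
for y in(107,-73): print("pad",ik([.546,.222,.318],y),ik([.546,.222,.47],y))
for y in(84.75,-95.25): print("rail",ik([.515,-.188,.45],y),ik([.515,-.188,.238],y))
for y in(103.25,-76.75): print("hdl",ik([.4505,.212,.175],y),ik([.641,.257,.275],y))
E
python3 m.py | sed -n '/---/,$p'
```

```text
---
pad 230 [0.5454 0.2188] [0.0314 0.0597] 17.2 [0.5481 0.2131 0.3175] [0.3188 0.3211]
rail 328 [-0.09489181 -0.14076817] 0.4478087712223123 0.5838694893109514 0.22678928688821048
pad 399 [0.5434 0.2246] [0.032  0.0601] 17.04 [0.5438 0.228  0.32  ] [0.3215 0.3234]
rail 187 [-0.09826601 -0.13350432] 0.4488606774766256 0.5899280981907936 0.22883330678350403
pad [ 0.31  0.45 -1.08  1.56  0.4   1.37 -0.51] [ 0.29  0.4  -1.13  1.28  0.36  1.68 -0.46]
pad [ 0.35  0.49 -1.17  1.56  0.45  1.4   2.58] [ 0.36  0.48 -1.31  1.27  0.47  1.72  2.59]
rail [ 0.69  0.18 -0.51  1.43  0.09  1.55  0.1 ] [ 0.68  0.28 -0.5   1.79  0.15  1.11  0.04]
rail unsupported operand type(s) for *: 'NoneType' and 'float' [-0.57  0.4   1.12  1.85 -0.39  1.14 -2.55]
hdl [ 0.36  0.44 -1.12  1.95  0.46  1.04 -0.73] [ 0.18  0.68 -1.08  1.37  0.59  1.43 -0.65]
hdl [ 0.39  0.46 -1.17  1.95  0.49  1.06  2.38] [ 0.22  0.72 -1.18  1.37  0.66  1.47  2.45]
```

```bash
python3 - <<'E'
from h import *
D=np.pi/180
p=robot.sense()["tcp_pos"]
robot.move_straight([p[0],p[1],.42],vel=.25)
robot.goto([.5445,.2217,.42],[np.pi,0,107.1*D])
s=robot.sense();print(s["t"],s["tcp_pos"],s["wrist_force"])
print(robot.move_straight([.5445,.2217,.319],vel=.12,contact_N=8))
robot.grip(0.0,40)
s=robot.sense();print(s["t"],s["tcp_pos"],s["wrist_force"],s["opening"],s["gripper_force"],robot.nose_length)
f=robot.grab_frame("side");g=robot.grab_frame("scene")
cv2.imwrite("pics/g1.png",np.hstack([f["image"][150:350,150:400],g["image"][50:250,180:430]])[:,:,::-1])
E
```

```text
4.1917 [0.54509856 0.22073222 0.41981155] [0.81658137 0.41020504 0.04592928]
False
5.95 [0.54448043 0.22168098 0.31898042] [-0.53497542 -0.69246864 -0.3587193 ] -0.0020891040928816894 0.0 0.011
```

View pics/g1.png

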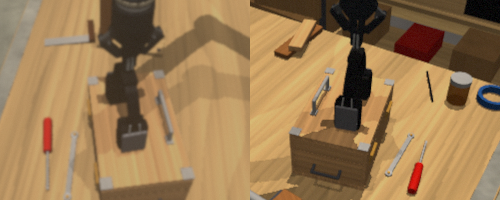

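```bash
python3 - <<'E'
from h import *
robot.grip(1.0)
robot.move_straight([.5445,.2217,.42],vel=.2)
for n in("scene","side"):
    f=robot.grab_frame(n);P=cloud(f);np.savez(n+"1.npz",**f)
    Q=P.reshape(-1,3)
    q=Q[(np.hypot(Q[:,0]-.546,Q[:,1]-.222)<.12)&(Q[:,2]>.17)&(Q[:,2]<.335)]
    for lo,hi in((.308,.33),(.29,.3),(.25,.26),(.2,.22)):
        r=q[(q[:,2]>lo)&(q[:,2]<hi)]
        print(n,lo,len(r),cv2.minAreaRect(r[:,:2].astype(np.float32)) if len(r)>5 else 0,np.percentile(r[:,2],95) if len(r) else 0)
f=np.load("side1.npz")["image"][110:310,150:350]
g=np.load("scene1.npz")["image"][20:220,200:400]
cv2.imwrite("pics/g2.png",cv2.resize(np.hstack([f,g])[:,:,::-1],None,fx=2,fy=2))
E
```

```text
scene 0.308 226 ((0.5454604625701904, 0.21812835335731506), (0.03190937265753746, 0.05675748735666275), 17.937013626098633) 0.32101486075013047
scene 0.29 72 ((0.5499204993247986, 0.2173781841993332), (0.02535589225590229, 0.10111870616674423), 11.38992977142334) 0.2990303016074589
scene 0.25 62 ((0.5529065728187561, 0.21923916041851044), (0.02581132762134075, 0.15427154302597046), 10.59502124786377) 0.25956433411353413
scene 0.2 361 ((0.5460368990898132, 0.2166416347026825), (0.06497882306575775, 0.17773254215717316), 16.933273315429688) 0.21957429737809214
side 0.308 397 ((0.5438610315322876, 0.22356683015823364), (0.03209966793656349, 0.05770708993077278), 17.135339736938477) 0.323441301944249
side 0.29 110 ((0.5442492365837097, 0.22302566468715668), (0.025491677224636078, 0.11612234264612198), 16.813072204589844) 0.29890077072355337
side 0.25 59 ((0.5520251393318176, 0.22789505124092102), (0.0245025884360075, 0.15235652029514313), 23.84357452392578) 0.2588702753920528
side 0.2 294 ((0.5566666126251221, 0.23060211539268494), (0.059784598648548126, 0.1815943419933319), 26.526405334472656) 0.2194570301714096
```

View pics/g2.png

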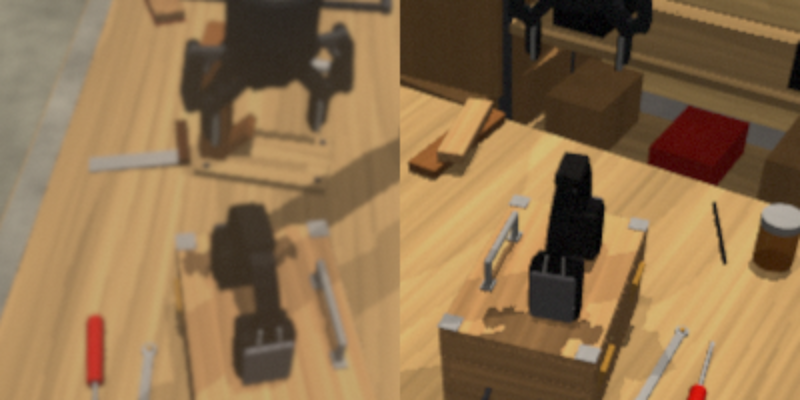

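Both views show the ear defenders standing undisturbed on the lid. The fingers closed above or slipped off the pad, so I'll check where the fingertips really are.

```bash
python3 - <<'E'
from h import *
def tips(tag):
    s=robot.sense(); print(tag,s["tcp_pos"].round(4),s["opening"])
    for n in("scene","side"):
        Q=cloud(robot.grab_frame(n)).reshape(-1,3)
        q=Q[(np.hypot(Q[:,0]-.5445,Q[:,1]-.2217)<.09)&(Q[:,2]>.35)]
        d=np.array([np.cos(17.1*np.pi/180),np.sin(17.1*np.pi/180)]); a=(q[:,:2]-[.5445,.2217])@d
        z=np.sort(q[:,2])[:12]; print(n,z.round(4)[[0,3,8,11]],"a at low",a[np.argsort(q[:,2])[:8]].round(3), "n",len(q))
tips("open")
robot.grip(.38); tips("mid")
robot.grip(0.); tips("shut")
robot.grip(1.)
print(robot.sense()["t"])
E
```

```text
open [0.5441 0.221  0.4182] 1.0026757928075554
scene [0.4451 0.4481 0.4497 0.4501] a at low [ 0.047 -0.045 -0.044  0.044 -0.047 -0.049 -0.045  0.042] n 2132
side [0.4487 0.4503 0.4517 0.4525] a at low [ 0.048 -0.044 -0.044 -0.044 -0.048  0.048 -0.044  0.047] n 11087
mid [0.5445 0.2217 0.42  ] 0.3819362003195736
scene [0.4353 0.4372 0.4388 0.4392] a at low [-0.017 -0.018 -0.023 -0.021  0.022 -0.017  0.021  0.019] n 2014
side [0.4377 0.4396 0.4419 0.4424] a at low [ 0.022 -0.017 -0.017 -0.017 -0.017  0.017 -0.017  0.022] n 10823
shut [0.5445 0.2217 0.42  ] -0.004816290786947534
scene [0.436  0.4371 0.4393 0.4401] a at low [ 0.006  0.002  0.004  0.001 -0.005 -0.007 -0.003  0.006] n 1961
side [0.4382 0.4401 0.4416 0.4425] a at low [ 0.006 -0.005  0.004 -0.001 -0.003  0.006  0.002  0.001] n 10711
9.6417
```

The fingertips sit about 17 mm above the reported TCP height, when they should be 11 mm below it. That is a 28 mm offset along the tool, so I'll correct for it empirically and check the lateral offset too.

```bash
cat >> h.py <<'E'
D=np.pi/180
def tips(yawx,zmax=.035,r=.09):
    """fingertip points relative to reported TCP: along closing axis a, across b, height"""
    s=robot.sense();p=s["tcp_pos"];out=[]
    a=np.array([np.cos(yawx*D),np.sin(yawx*D)]);b=np.array([-a[1],a[0]])
    for n in("scene","side"):
        Q=cloud(robot.grab_frame(n)).reshape(-1,3)-p
        q=Q[(np.hypot(Q[:,0],Q[:,1])<r)&(Q[:,2]>-.02)&(Q[:,2]<zmax)]
        if len(q)<5: print(n,"none");continue
        A,B=q[:,:2]@a,q[:,:2]@b
        print(n,len(q),"a",np.percentile(A,[2,98]).round(4),"b",np.percentile(B,[2,98]).round(4),"z",np.sort(q[:,2])[:6].round(4))
E
python3 - <<'E'
from h import *
robot.grip(.6); tips(17.1)
robot.move_straight([.5445,.2217,.33],vel=.15)
print(robot.move_straight([.5445,.2217,.2905],vel=.06,contact_N=8))
robot.grip(0.0,40)
s=robot.sense();print(s["t"],s["tcp_pos"],s["wrist_force"],s["opening"],s["gripper_force"])
E
```

```text
scene 88 a [-0.039   0.0375] b [-0.0141  0.0076] z [0.0177 0.018  0.0181 0.0191 0.0192 0.0199]
side 88 a [-0.0386  0.038 ] b [-0.0094  0.0119] z [0.0201 0.0205 0.0208 0.0215 0.0218 0.022 ]
False
12.0333 [0.54500548 0.2220412  0.29119623] [0.64586263 0.13057589 2.04954988] 0.3620964537470265 40.962334871292114
```

```bash
python3 - <<'E'
from h import *
robot.move_straight([.5445,.2217,.33],vel=.08)
robot.move_straight([.5445,.2217,.44],vel=.15)
s=robot.sense();print(s["t"],s["tcp_pos"],s["wrist_force"],s["opening"])
robot.move_straight([.515,-.187,.44],vel=.15,attitude=[np.pi,0,84.5*D])
robot.sleep(.3)
s=robot.sense();print(s["t"],s["tcp_pos"],s["tcp_rot"],s["wrist_force"],s["opening"])
for n in("scene","side"):
    f=robot.grab_frame(n); Q=cloud(f).reshape(-1,3)
    cv2.imwrite(f"pics/c_{n}.png",f["image"][:,:,::-1])
    q=Q[(abs(Q[:,0]-.515)<.12)&(abs(Q[:,1]+.187)<.13)&(Q[:,2]>.26)]
    for lo,hi in((.28,.36),(.455,.475)):
        r=q[(q[:,2]>lo)&(q[:,2]<hi)]; print(n,lo,len(r),[np.round(x,4) for x in cv2.minAreaRect(r[:,:2].astype(np.float32))],r[:,2].min())
    print(np.sort(q[:,2])[:5])
a=[cv2.imread(f"pics/c_{n}.png") for n in("scene","side")]
cv2.imwrite("pics/c.png",cv2.resize(np.hstack(a),None,fx=.78,fy=.78))
E
```

```text
13.5583 [0.54421952 0.22131333 0.43882717] [-1.10275255  0.43935359 -3.34426998] 0.3642309812980665
16.7417 [ 0.51500953 -0.18689333  0.44001278] [3.14157865e+00 3.68719789e-05 1.47500346e+00] [-0.52388322  0.24326448 -2.57418708] 0.3637869014702038
scene 0.28 1887 [array([ 0.5177, -0.1894]), array([0.1808, 0.0627]), np.float64(84.562)] 0.29540863421376373
scene 0.455 552 [array([ 0.5174, -0.1932]), array([0.0547, 0.0506]), np.float64(29.1486)] 0.45500262721861956
[0.29540863 0.29558574 0.29625537 0.29670867 0.29707737]
side 0.28 610 [array([ 0.5151, -0.1765]), array([0.1667, 0.0659]), np.float64(84.2903)] 0.29893514234025925
side 0.455 261 [array([ 0.5145, -0.1826]), array([0.0613, 0.0507]), np.float64(57.1066)] 0.4550057532290701
[0.29893514 0.29922641 0.29960058 0.30163823 0.30332336]
```

View pics/c.png

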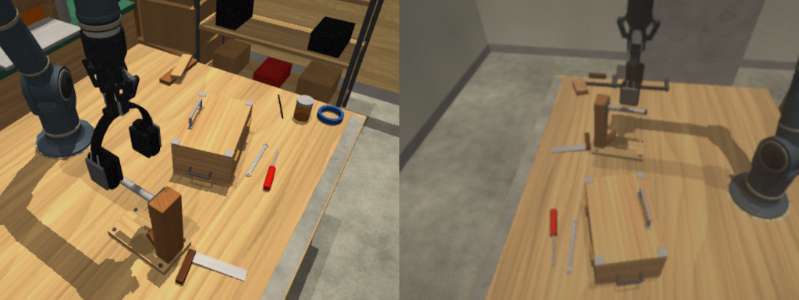

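The ear defenders are held upright over the rail (scene px ≈ (125,150)), with a cup on each side and the band square to the rail. Their measured bottom, z ≈ 0.297, agrees with the corrected offset, so I'll lower them.

```bash
python3 - <<'E'
from h import *
X,Y=.515,-.187
robot.move_straight([X,Y,.23],vel=.12)
robot.sleep(.2); print(robot.sense()["wrist_force"])
hit=robot.move_straight([X,Y,.2085],vel=.02,contact_N=2.5)
s=robot.sense();print(hit,s["t"],s["tcp_pos"],s["wrist_force"])
robot.grip(.7)
robot.sleep(.2)
robot.move_straight([X,Y,.30],vel=.08)
robot.sleep(.5)
s=robot.sense();print(s["t"],s["tcp_pos"],s["wrist_force"])
for n in("scene","side"):
    f=robot.grab_frame(n); Q=cloud(f).reshape(-1,3)
    cv2.imwrite(f"pics/d_{n}.png",f["image"][:,:,::-1])
    q=Q[(abs(Q[:,0]-.515)<.07)&(abs(Q[:,1]+.187)<.11)&(Q[:,2]>.228)&(Q[:,2]<.26)]
    print(n,len(q),[np.round(x,4) for x in cv2.minAreaRect(q[:,:2].astype(np.float32))] if len(q)>4 else 0,np.percentile(q[:,2],[50,95]))
a=[cv2.imread(f"pics/d_{n}.png") for n in("scene","side")]
cv2.imwrite("pics/d.png",cv2.resize(np.hstack(a),None,fx=.78,fy=.78))
E
```

```text
[-0.45483387  0.03539484 -2.48693226]
True 19.8167 [ 0.51484231 -0.18702173  0.21097957] [-0.02480279  0.42183585  5.34089416]
22.1917 [ 0.51501307 -0.18696705  0.29997553] [-0.19278964 -0.0225732  -0.18625086]
scene 442 [array([ 0.5147, -0.189 ]), array([0.0561, 0.0324]), np.float64(83.9508)] [0.23886551 0.2412122 ]
side 162 [array([ 0.502 , -0.1761]), array([0.0592, 0.0796]), np.float64(53.3162)] [0.24131123 0.24398641]
```

View pics/d.png

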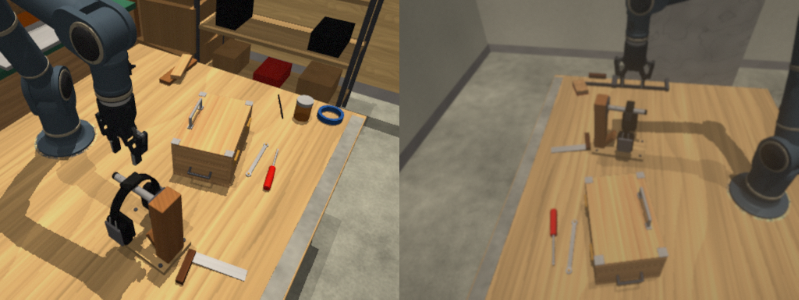

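The ear defenders hang by the pad (pad top z ≈ 0.241, scene px ≈ (165,235)), square to the rail, and the gripper is clear. Next is the lid handle.

```bash
python3 - <<'E'
from h import *
B=np.array([.4505,.212]); yaw=[np.pi,0,103.25*D]
robot.move_straight([.515,-.187,.36],vel=.2)
robot.move_straight([*B,.30],vel=.2,attitude=yaw)
robot.grip(.6)
robot.move_straight([*B,.20],vel=.15)
print(robot.move_straight([*B,.147],vel=.05,contact_N=6))
robot.grip(0.,50)
s=robot.sense();print(s["t"],s["tcp_pos"],s["wrist_force"],s["opening"],s["gripper_force"])
E
```

```text
False
27.675 [0.45208247 0.21239561 0.14746954] [ 5.22327427  1.82919067 -1.64531311] 0.09751691477547393 48.6138778924942
```

```bash
cat > arc.py <<'E'
from h import *
H=np.array([.6155,.251,.095]); c=np.array([np.cos(13.25*D),np.sin(13.25*D)])
def tcp(th):
    R,a0=np.hypot(.168,.088),np.arctan2(.088,-.168); a=a0-th
    x,z=R*np.cos(a),R*np.sin(a)
    return np.r_[H[:2]+x*c, H[2]+z-.036]
def go(ths,vel=.05):
    for th in ths:
        robot.move_straight(tcp(th),vel=vel)
        s=robot.sense();print(round(th,2),round(s["t"],1),(s["tcp_pos"]-tcp(th)).round(4),s["wrist_force"].round(1),round(s["opening"],3))
E
python3 - <<'E'
from arc import *
print(tcp(0))
go(np.linspace(.1,.6,6))
E
```

```text
[0.45197228 0.21249433 0.147     ]
0.1 28.2 [-0.0008 -0.0004 -0.0004] [-0.5  0.4 -4.4] 0.099
0.2 28.7 [-0.0008 -0.0004  0.0001] [-4.9 -1.  -1.5] 0.098
0.3 29.3 [-0.0014 -0.0005  0.0001] [-6.8 -2.5  0. ] 0.097
0.4 29.8 [-0.0016 -0.0006  0.0007] [-9.  -4.9  3.9] 0.097
0.5 30.3 [-0.0017 -0.0006  0.0011] [-9.3 -5.8  7.9] 0.097
0.6 30.8 [-0.001  -0.0004  0.0023] [-9.4 -6.5 10.8] 0.093
```

```bash
sed -i 's/\.6155,\.251/.6145,.2505/; s/-\.036\]/-.0335]/' arc.py; python3 - <<'E'
from arc import *
go([.65,.75,.85,.95,1.05])
f=robot.grab_frame("side");g=robot.grab_frame("scene")
cv2.imwrite("pics/l.png",np.hstack([f["image"][130:380,150:400],g["image"][50:300,180:430]])[:,:,::-1])
E
```

```text
0.65 31.2 [-0.      0.0001  0.0002] [-4.2 -1.1 -0.9] 0.098
0.75 31.7 [0.0007 0.0003 0.0012] [-4.  -1.9  5.1] 0.096
0.85 32.2 [0.0008 0.0003 0.0015] [-4.  -3.   6.1] 0.1
0.95 32.8 [0.0011 0.0004 0.0012] [-3.7 -3.9  5.5] 0.099
1.05 33.3 [0.001  0.0004 0.0005] [-1.3 -0.8  5.3] 0.096
```

View pics/l.png

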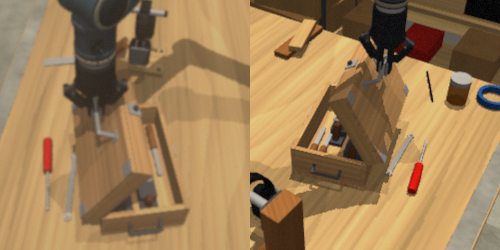

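The lid is gripped at the bow handle and well up, with the gripper clear of its edge (side px ≈ (110,120)). I'll take it to balance and measure the angle.

```bash
cat > ang.py <<'E'
from arc import *
def lidang():
    for n in("scene","side"):
        Q=cloud(robot.grab_frame(n)).reshape(-1,3); d=Q-[.6142,.2505,.095]
        x=d[:,:2]@c; y=d[:,:2]@np.array([-c[1],c[0]]); z=d[:,2]
        for e in (1,-1):   # lid's top-face side (+) or side-wall edge; RANSAC-free: fit line in x,z near each hypothesised face
            best=None
            for th in np.arange(1.0,1.5,.01):
                off=x*np.sin(th)+z*np.cos(th)     # distance along lid normal
                al=-x*np.cos(th)+z*np.sin(th)
                m=(al>.06)&(al<.19)&(abs(y)<.145)&((abs(off-.05)<.003) if e>0 else (abs(off)<.003))&((abs(y)>.07)|(e<0))
                if best is None or m.sum()>best[0]: best=(m.sum(),th,m)
            k,th,m=best
            if k>60: p=np.polyfit(z[m],x[m],1); print(n,"top" if e>0 else "rim",k,"th",round(th,2),"fit",np.arctan2(1,-p[0]).round(3))
E
python3 - <<'E'
from ang import *
go([1.12,1.18,1.235],vel=.04)
robot.sleep(.6); print(robot.sense()["wrist_force"]); lidang()
for n in("side","scene"): cv2.imwrite(f"pics/e_{n}.png",robot.grab_frame(n)["image"][:,:,::-1])
a=[cv2.imread(f"pics/e_{n}.png") for n in("scene","side")]
cv2.imwrite("pics/e.png",cv2.resize(np.hstack(a),None,fx=.78,fy=.78))
E
```

```text
1.12 33.9 [0.0001 0.0002 0.0005] [-1.1 -0.7  6.2] 0.095
1.18 34.3 [0.0005 0.0003 0.0001] [-0.1  0.1  5. ] 0.094
1.24 34.7 [ 0.0003  0.0002 -0.0002] [-0.5 -0.4  3.3] 0.089
[-0.46811378  2.10971038  2.41489084]
scene top 706 th 1.23 fit 1.232
scene rim 99 th 1.49 fit 1.326
side top 854 th 1.23 fit 1.231
side rim 69 th 1.49 fit 1.325
```

View pics/e.png

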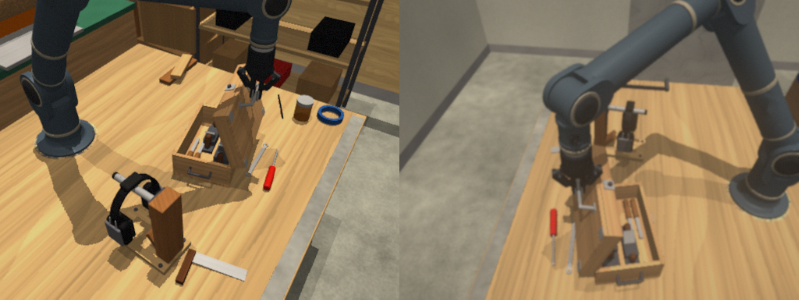

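The lid's top face measures 1.23 rad in both cameras and is gripped at the handle (scene px ≈ (255,90)). The ear defenders still hang on the rail, so I'm handing the job in.

```bash
python3 - <<'E'
from h import *
robot.sleep(.5); s=robot.sense(); print(s["t"],s["wrist_force"],s["gripper_force"]); print(robot.close_job())
E
```

```text
36.0167 [-0.69816177  2.22469393  1.63053061] 53.084887862205505
the job is handed in; nothing more can be done
None
```

I handed the job in at 36 s, with the ear defenders hanging on the rail and the lid gripped and steady at about 1.23 rad by both cameras (balance is 1.235 rad); the hand-in returned no verdict.

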